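Lay the carton down in the pantry tray

TASK

The tall white carton stands upright in one bay of the wooden pantry tray. Push it over, away from the robot, so that it lies on its broad side in the same bay with its top toward the far end of the tray, and then push it along the bay until its top is fully home against the far rim. Only push with the fingers: do not pick the carton up, and leave the red box in the other bay, the cup and the spice jar alone.

Things in the scene. Friction and masses are not known exactly. Their poses are not given: they have to be found in the camera images.
- tray: Low pale wooden tray, fixed, 322 (x) x 298 (y) mm; origin at the centre of its underside, on the worktop. Its x axis runs along the bays to the far end (away from the robot, turned up to 0.25 rad). Floor 6 mm thick; rims and middle divider 6 mm thick, 26 mm high. Two bays side by side, each 310 long x 140 wide, centred at tray y = +73 and -73 mm; inner faces of the end rims at tray x = -155 and +155 mm.
- carton: Plain white closed carton, 65 (x) x 110 (y) x 146 (z) mm, loose, about 0.1 kg; origin at the centre of its underside. It starts upright near the near end of either bay, x axis along the tray's x (within 0.08 rad), z up. Pushed near its top it tips over its far bottom edge and falls by itself once tilted about 0.45 rad.
- carton_center (a point): Centre of the carton, 73 mm from its underside; same axes. When it lies, its upper side is 71 mm above the worktop, its underside faces the near end, its top is still about 5 cm from the far rim, and it slides easily on the tray floor.
- carton_top (a point): Centre of the carton's top face, 73 mm from its centre along its z axis; same axes.
- carton_foot_edge (a point): Middle of the carton's far bottom edge, over which it tips: 33 mm from its origin along its x; same axes.
- tea_box: Red tea box, 63 x 131 x 63 mm, loose, lying lengthwise in the other bay beside the carton; origin at the centre of its underside; its y axis (131 mm) lies along the bay. Leave it alone.
- child_cup: Pale plastic cup with a yellow foot, 70 mm across, 92 mm high, on the worktop to the right of the tray; origin at the centre of its underside. Leave it alone.
- spice_jar: Spice jar with dark cap and green label, 44 mm across, 105 mm high, on the worktop to the right of the tray; origin at the centre of its underside. Leave it alone.
Things that resemble listed ones, but are neither listed nor needed, are in the scene too. What is shaped like the carton but orange or yellow is not meant.

How it is judged (in metres and radians):
On the way:
1. the carton has been tipped over and lies flat on its broad side in the tray, its top toward the far end (angle between carton_top's own z axis and vertical between 1.45 and 1.69 rad and z of carton_center in the frame of tray below 0.046 m and angle between carton_top's own x axis and vertical above 3 rad), for 0.2 s.
At the end, for the whole second after the job is handed in: The carton lies flat on its broad side on the tray floor (within 0.12 rad, its centre less than 46 mm above the worktop), its length along the bay within 0.12 rad, the middle of its top face within 9 mm of the far rim, and it is at rest (all of step 1 and x of carton_top in the frame of tray above 0.146 m and angle between the z axis of carton_top and the x axis of tray, either way round below 0.12 rad and linear speed of carton below 0.02 m/s); the robot touches nothing.
It fails at once if the carton is lifted, carried or tipped the wrong way (the bottom edge over which it tips rises 25 mm or more above the tray floor) (z of carton_foot_edge in the frame of tray above 0.031 m).
It fails at once if the carton is lifted (its centre rises more than 105 mm above the worktop) (z of carton_center in the frame of tray above 0.105 m).
It fails at once if the red tea box is moved more than 15 mm or tipped (distance of tea_box from where it was at the start of the episode above 0.015 m or angle between tea_box's own z axis and vertical above 0.25 rad).
It fails at once if the cup is moved more than 15 mm or tipped (distance of child_cup from where it was at the start of the episode above 0.015 m or angle between child_cup's own z axis and vertical above 0.25 rad).
It fails at once if the spice jar is moved more than 15 mm or tipped (distance of spice_jar from where it was at the start of the episode above 0.015 m or angle between spice_jar's own z axis and vertical above 0.25 rad).
It also fails if it takes over 35 s, if anything falls off the work surface, if the arm or the gripper's body presses on something with over 40 N, if the wrist force passes 120 N, or if a joint passes its speed limit or range.

ROBOT

A 6-joint arm with a two-finger parallel gripper is mounted at the origin on a cart in front of the work surface, level with it; the furniture and walls round the work are solid. World frame = base frame: x ahead of the robot, y to its left, z up, the work surface at z = 0. Lengths are in mm, angles in rad, forces in N, time in s.
With the tool pointing down it reaches from about 300 to 775 mm from the base axis. Payload 14.6 kg.
Tool frame: the origin (TCP) lies at the very end of the fingers, on their centre line; the grasp point (between the pads) lies 19 mm behind it; z points along the fingers, y is the line along which they close (so a half turn about z gives the same grasp; the last joint's range is limited). The gripper opens to 94 mm and grips with 3 to 60 N. Pads are 16 mm wide; open, the fingers measure 119 mm over their backs; the gripper's body (75 mm by 177 mm) begins 78 mm behind the grasp point.
Start: joints at [-0.067, 0.3, 1.521, -0, 1.321, -0.067], TCP at [549.99, -0.002, 205.446] pointing down, gripper open.
Joint ranges: [-3.03, 3.03], [-0.79, 2.21], [0.23, 2.52], [-1.04, 4.18], [0, 3.07], [-2.55, 2.55]. Speed limits (rad/s): [2.22, 2.22, 2.57, 3.14, 3.14, 3.14].

INTERFACE

Orientations are given as [roll, pitch, yaw] about the fixed x, y, z axes, in that order (R = Rz(yaw) Ry(pitch) Rx(roll)).
In Python, from cell import manip gives the robot as it stands.
- The arm moves only by the tool servo_tool, never from a script. Its argument "motion" is a list that holds one entry, the list of rows, each a list of 7 numbers: the shift along the world's x, y, z as a fraction of full scale, then the turn, a rotation vector about the world's x, y, z as a fraction of full scale, then the closure, from 0 (fully open) to 1 (shut). In form: [[[x, y, z, rx, ry, rz, gripper], ...]]. A call has 1 to 10 rows; each row is the pose to reach, as a shift and turn from the pose commanded when the call began, turning the shorter way round; what a row does not reach only later rows make up. Full scale, the value 1, is 0.5 m for a shift and pi rad for a turn. A row lasts 1/10 s, in which the tool goes at most 50 mm and 8.59 degrees, less where a joint would pass 70% of its speed; a pose out of reach is approached as far as the arm can. A call with a number of a shift or a turn outside -1 to 1 is refused whole. A call with a gripper value outside its range is refused whole. The fingers move at their own pace and stop on an object; "newtons" is the grip in N (left out, the last holds). Time passes only in rows, so rows that repeat a pose let the fingers close. It gives the time, the measured TCP pose, the force, the opening and the grip force at its end, in the units of the state.
- manip.read_state(): the state, without advancing time (a new reading comes with each control period).
- manip.camera(name): name is "scene" or "side" or "wrist"; returns a dict with "frame" (480x640x3 uint8, red, green, blue), "range_z" (480x640 float32, mm along the optical axis (not along the pixel's ray), 0 where there is no reading), "vfov" (degrees; the focal length in pixels is half the picture's height over the tangent of half this angle, whatever the lens; pixels are square), "cx", "cy" (the principal point, pixels), "cam_to_world" (4x4, takes a point from camera to world coordinates). Camera axes: x right, y down, z forward; pixel columns grow to the right and rows downward; lengths in mm; the calibration is good to about 2 mm. A picture is of the moment at which its call begins.
- manip.sign_off(): hands the job in; it is judged then, once.
The state is a dict: "clock": time; "joints": joint angles; "qd": joint speeds; "effort": joint torques, N m; "eef_pos": TCP position; "eef_rot": TCP orientation; "wrist_force": force on the tool from outside, world axes, zero at the start; "moment": the same for the moment, N m; "finger_gap": finger opening in mm; "finger_force": force on a finger pad.
Only numpy, scipy, OpenCV 4.12 (cv2) and the standard library are available. Lean on these libraries where they do the work, as an engineer would, in place of code of your own. Each camera call takes 0.05 s, during which the arm holds its last target. There are 200 camera calls.

## Working session

There is one attempt and no reset: what is moved stays moved. The work goes in short steps, Python scripts to look and compute and a tool call to move; the robot and the scene stay as the last step left them, time stands still between calls to the robot, and variables do not carry over. Pictures are saved under pics/ and viewed, at most 10 in all, crops included, and the job is handed in when it is done.

Besides the shell and the picture viewer there is one more tool, called after "Request:" as name(argument=value, ...) on one line, values as JSON. servo_tool: Moves the arm, as the interface text tells. Its arguments: {"type":"object","properties":{"motion":{"type":"array"},"newtons":{"type":"number"}},"required":["motion"]}

```bash
mkdir -p pics
cat > h.py <<'E'
import numpy as np, cv2
from cell import manip
def grab(n):
    c=manip.camera(n); f=240/np.tan(np.radians(c['vfov'])/2); z=c['range_z']
    v,u=np.mgrid[:480,:640]
    P=np.stack([(u-c['cx'])*z/f,(v-c['cy'])*z/f,z],-1)
    T=c['cam_to_world']; W=P@T[:3,:3].T+T[:3,3]; W[z==0]=np.nan
    return c['frame'],W
def save(n,im): cv2.imwrite('pics/'+n+'.png',im[...,::-1])
E
python3 - <<'E'
from h import *
a,W=grab('scene'); b,V=grab('side')
save('a',a);save('b',b)
np.savez('m.npz',a=a,W=W,b=b,V=V)
print(manip.read_state())
E
```

```text
{'clock': 0.1, 'joints': array([-6.65910253e-02,  3.00409739e-01,  1.52153306e+00, -1.41016568e-05,
        1.32069956e+00, -6.65667437e-02]), 'qd': array([-9.70528946e-05, -1.81492094e-03, -5.97582877e-04, -8.46658863e-05,
       -4.17153664e-04,  5.88357694e-04]), 'effort': array([ 1.84928511e-03, -5.32644153e+01, -3.53284299e+01,  7.10431044e-02,
        2.34944851e-02, -7.30603051e-05]), 'eef_pos': array([5.49757891e+02, 1.44428930e-02, 2.04940301e+02]), 'eef_rot': array([-3.14054436e+00, -5.61949712e-05,  1.57077551e+00]), 'wrist_force': array([ 0.17248391,  0.43459308, -0.10086006]), 'moment': array([-0.02811746, -0.03600444, -0.04779497]), 'finger_force': 0.0, 'finger_gap': 93.8056392469599}
```

View pics/a.png

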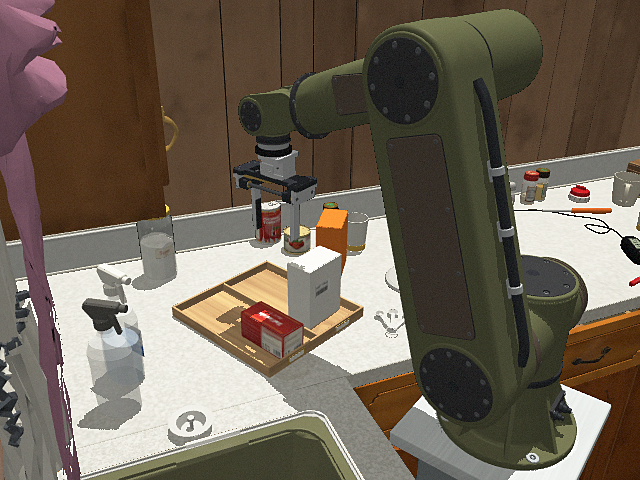

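View pics/b.png

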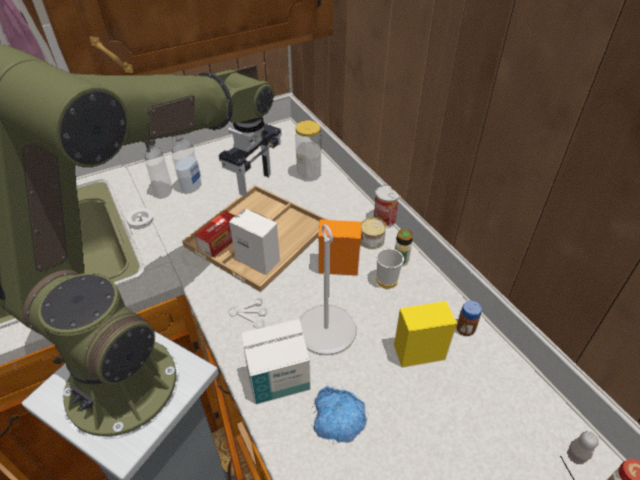

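In the scene view the carton shows at (315,287) and at (255,243) in the side view. The lookalikes are an orange box at (340,247 side), a yellow box (424,334 side) and a white/teal box (277,362 side). Only the first is plain white and stands in the tray, next to the red box (215,235 side). I'll confirm it in a crop and measure.

Run:
```python
from h import *
d=np.load('m.npz')
save('crop',cv2.resize(d['b'][170:300,170:420],None,fx=3,fy=3))
for k,w in (('a','W'),('b','V')):
    im=d[k];W=d[w];hsv=cv2.cvtColor(im,cv2.COLOR_RGB2HSV)
    H,S,Vv=[hsv[...,i].astype(int) for i in range(3)]
    x,y,z=W[...,0],W[...,1],W[...,2]
    reg=np.zeros(z.shape,bool)
    if k=='a': reg[200:380,160:375]=1
    else: reg[170:300,170:335]=1
    def rect(n,m):
        cs=[m.astype(np.uint8)*255]; m=cv2.morphologyEx(cs[0],cv2.MORPH_OPEN,np.ones((2,2)))
        nn,l,st,_=cv2.connectedComponentsWithStats(m)
        if nn<2: print(k,n,'none');return
        i=1+np.argmax(st[1:,4]); p=np.c_[x[l==i],y[l==i]].astype(np.float32)
        r=cv2.minAreaRect(p); print(k,n,len(p),np.round(r[0],1),np.round(r[1],1),round(r[2],2),'z',np.nanmedian(z[l==i]).round(1)); return
    rect('cartontop',reg&(S<60)&(abs(z-152)<6))
    rect('teatop',reg&(S>120)&((H<8)|(H>170))&(abs(z-69)<6))
    wood=reg&(H>8)&(H<28)&(S>50)&(z>1)&(z<34)
    rect('wood',wood)
    rect('rim',wood&(abs(z-26)<4))
    rect('orange',(S>180)&(H>5)&(H<16)&(z>60)&(z<260)&(x>200)&(x<900))
    rect('yellow',(S>180)&(H>22)&(H<34)&(z>80)&(z<200))
    # obstacles above 80mm near
```

```text
a cartontop 846 [465.4 -34.4] [127.4  26.3] 58.8 z 152.9
a teatop 884 [542.3  92.8] [ 1.6 56.7] 175.67 z 70.1
a wood 7544 [560.3  23.9] [298.9 325.7] 84.83 z 7.4
a rim 404 [565.4 169.2] [319.9  54.2] 4.55 z 24.6
a orange 1055 [ 560.2 -233.4] [ 49.9 355.9] 30.84 z 126.6
a yellow none
b cartontop 723 [534.7 -48.9] [107.  188.5] 87.35 z 151.1
b teatop 505 [460.5  96.3] [136.3  97.6] 44.15 z 68.2
b wood 4124 [534.6 -22. ] [381.8 312.4] 77.25 z 5.7
b rim 22 [ 407.4 -116.5] [ 4.2 34. ] 87.26 z 18.6
b orange 625 [ 555. -277.] [ 9.  72.3] 28.42 z 102.2
b yellow 2047 [ 451.9 -572.8] [ 75.8 178.3] 50.72 z 142.6
```

View pics/crop.png

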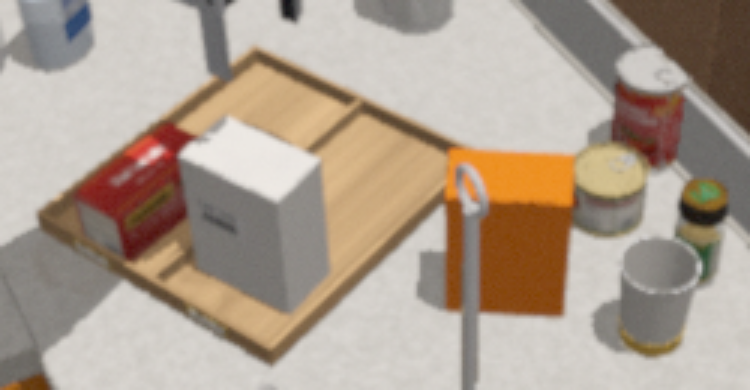

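The crop confirms the plain white carton in the tray (top corners at crop (228,118), (323,158), (277,200), (182,153)), with the orange box behind it outside the tray. Next I cast the corners onto known heights.

Run:
```python
from h import *
def cast(c,uv,h):
    f=240/np.tan(np.radians(c['vfov'])/2);T=c['cam_to_world']
    r=np.array([(uv[0]-c['cx'])/f,(uv[1]-c['cy'])/f,1])@T[:3,:3].T;o=T[:3,3]
    return np.round((o+r*(h-o[2])/r[2])[:2],0)
C={'a':manip.camera('scene'),'b':manip.camera('side')}
cr=lambda u,v:(170+u/3,170+v/3)
for p in [(173,312),(268,263),(362,313)]:print('tray a',p,cast(C['a'],p,26))
print('tray a bottom z0',cast(C['a'],(272,374),0))
for p in [(256,47),(40,213),(275,347),(465,148)]:print('tray b',p,cast(C['b'],cr(*p),26))
for p in [(228,117),(325,159),(277,201),(181,155)]:print('carton b',p,cast(C['b'],cr(*p),152))
for p in [(289,262),(319,248),(341,257),(312,272)]:print('carton a',p,cast(C['a'],p,152))
# lower carton edges
d=np.load('m.npz')
for k,w in (('a','W'),('b','V')):
    W=d[w];im=d[k];hsv=cv2.cvtColor(im,cv2.COLOR_RGB2HSV);x,y,z=[W[...,i] for i in range(3)]
    m=(hsv[...,1]<60)&(abs(z-152)<5)&(x>380)&(x<530)&(y>-140)&(y<60)
    r=cv2.minAreaRect(np.c_[x[m],y[m]].astype(np.float32));print(k,m.sum(),r)
    m=(hsv[...,1]>130)&((hsv[...,0]<8)|(hsv[...,0]>170))&(z>10)&(z<75)&(x>330)&(x<600)&(y>0)&(y<200)
    print('tea',k,np.percentile(x[m],[2,98]),np.percentile(y[m],[2,98]))
```

```text
tray a (173, 312) [712. 170.]
tray a (268, 263) [ 695. -129.]
tray a (362, 313) [376. -89.]
tray a bottom z0 [418. 171.]
tray b (256, 47) [726. 148.]
tray b (40, 213) [412. 174.]
tray b (275, 347) [ 391. -118.]
tray b (465, 148) [ 701. -128.]
carton b (228, 117) [507.   5.]
carton b (325, 159) [ 505. -102.]
carton b (277, 201) [441. -97.]
carton b (181, 155) [445.   9.]
carton a (289, 262) [510.   5.]
carton a (319, 248) [498. -87.]
carton a (341, 257) [435. -83.]
carton a (312, 272) [444.   8.]
a 830 ((475.2176513671875, -38.84416961669922), (116.52192687988281, 67.83171844482422), 87.4206771850586)
tea a [418.45107882 545.0076765 ] [ 69.4203179  132.12329775]
b 711 ((473.871826171875, -43.477970123291016), (115.0511703491211, 66.86234283447266), 87.06480407714844)
tea b [415.85516794 540.7369018 ] [ 64.56022495 164.01262542]
```

Request:
servo_tool(motion=[[[0,0,0.06,0,0,0.04,0.5],[-0.1,-0.026,0.06,0,0,0.09,0.5],[-0.2,-0.052,0.06,0,0,0.135,0.5],[-0.29,-0.076,0.06,0,0,0.18,0.5],[-0.29,-0.076,0.06,0,0,0.225,0.5],[-0.29,-0.076,0.06,0,0,0.27,0.5],[-0.29,-0.076,0.06,0,0,0.315,0.5],[-0.29,-0.076,0.06,0,0,0.36,0.5],[-0.29,-0.076,0.06,0,0,0.405,0.5],[-0.29,-0.076,0.06,0,0,0.45,0.5]]])

```text
clock: 1.2
eef_pos: [404.9, -38.0, 235.4]
eef_rot: [-3.142, -0.0, 2.99]
wrist_force: [0.2, 0.3, 0.1]
finger_gap: 47.2
finger_force: 0.0
```

Request:
servo_tool(motion=[[[0,0,-0.07,0,0,0.025,0.5],[0,0,-0.14,0,0,0.025,0.5],[0,0,-0.2,0,0,0.025,0.5],[0.03,0,-0.2,0,0,0.025,0.5],[0.05,0,-0.2,0,0,0.025,0.5],[0.06,0,-0.2,0,0,0.025,0.5],[0.07,-0.001,-0.2,0,0,0.025,0.5],[0.08,-0.002,-0.2,0,0,0.025,0.5],[0.09,-0.003,-0.2,0,0,0.025,0.5],[0.1,-0.004,-0.2,0,0,0.025,0.5]]])

```text
clock: 2.2
eef_pos: [455.4, -40.1, 135.7]
eef_rot: [-3.142, 0.0, 3.063]
wrist_force: [-0.2, -0.1, 0.1]
finger_gap: 46.9
finger_force: 0.1
```

Run:
```python
from h import *
b,V=grab('side'); save('c',cv2.resize(b[150:310,160:400],None,fx=3,fy=3))
```

```text
(no output)
```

View pics/c.png

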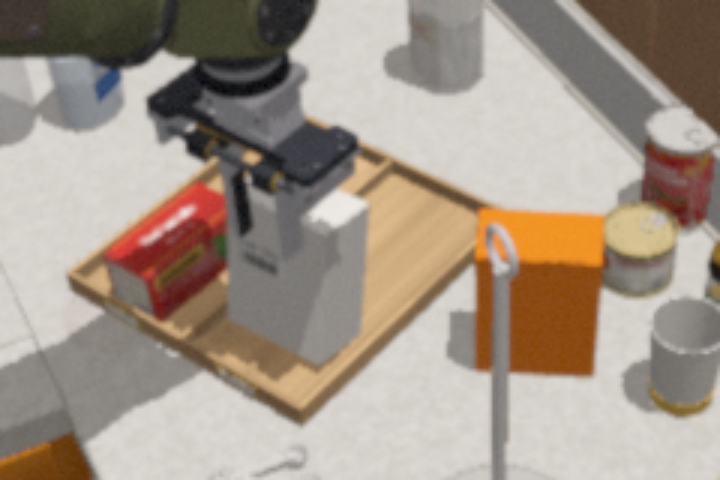

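The carton is tilting: its side edge near crop x≈365 now leans to the far end, and its base has stayed in place. I'll keep pushing.

Request:
servo_tool(motion=[[[0.016,-0.001,0,0,0,0,0.5],[0.032,-0.002,0,0,0,0,0.5],[0.048,-0.003,0,0,0,0,0.5],[0.064,-0.004,0,0,0,0,0.5],[0.08,-0.005,0,0,0,0,0.5],[0.096,-0.006,0,0,0,0,0.5],[0.112,-0.007,0,0,0,0,0.5],[0.124,-0.008,0,0,0,0,0.5],[0.124,-0.008,0,0,0,0,0.5],[0.124,-0.008,0,0,0,0,0.5]]])

```text
clock: 3.25
eef_pos: [516.9, -44.0, 135.3]
eef_rot: [3.142, -0.0, 3.063]
wrist_force: [0.0, 0.3, -0.9]
finger_gap: 46.9
finger_force: 0.0
```

Retract and look.

Request:
servo_tool(motion=[[[-0.08,0,0,0,0,0,0.5],[-0.15,0,0,0,0,0,0.5],[-0.15,0,0,0,0,0,0.5],[-0.15,0,0,0,0,0,0.5]]])

```text
clock: 3.65
eef_pos: [442.1, -44.1, 136.0]
eef_rot: [-3.141, 0.001, 3.063]
wrist_force: [0.6, 0.6, 1.1]
finger_gap: 47.0
finger_force: 0.0
```

Run:
```python
from h import *
for k in ('side','scene'):
    b,V=grab(k)
    if k=='side': save('d',cv2.resize(b[150:310,160:400],None,fx=3,fy=3))
    hsv=cv2.cvtColor(b,cv2.COLOR_RGB2HSV);x,y,z=[V[...,i] for i in range(3)]
    m=(hsv[...,1]<60)&(abs(z-71)<5)&(x>460)&(x<740)&(y>-130)&(y<30)
    print(k,m.sum(),cv2.minAreaRect(np.c_[x[m],y[m]].astype(np.float32)),np.median(z[m]),np.percentile(x[m],[1,99]),np.percentile(y[m],[1,99]))
```

```text
side 1070 ((585.0381469726562, -49.82921600341797), (110.68929290771484, 149.20425415039062), 87.63245391845703) 69.2228106671302 [512.14684691 655.2876716 ] [-103.3095494   -4.5577504]
scene 1577 ((586.7504272460938, -45.54392623901367), (116.82567596435547, 151.97195434570312), 87.99372100830078) 71.01449616726654 [512.78048665 656.97782985] [-99.48298825  11.4657065 ]
```

View pics/d.png

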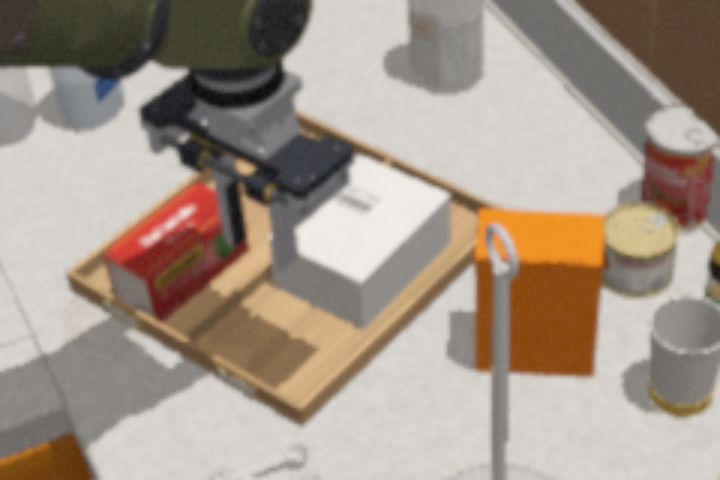

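The carton lies flat with its top toward the far end (its upper side spans crop (300,225) to (450,195)), about 47 mm short of the rim. Next I lower the tool behind it and push.

Request:
servo_tool(motion=[[[0,0,-0.1,0,0,0,0.4],[0,0,-0.19,0,0,0,0.4],[0.06,0,-0.196,0,0,0,0.4],[0.1,0,-0.196,0,0,0,0.4],[0.116,0,-0.196,0,0,0,0.4],[0.132,-0.001,-0.196,0,0,0,0.4],[0.148,-0.002,-0.196,0,0,0,0.4],[0.164,-0.004,-0.196,0,0,0,0.4],[0.18,-0.005,-0.196,0,0,0,0.4],[0.196,-0.006,-0.196,0,0,0,0.4]]])

```text
clock: 4.75
eef_pos: [540.6, -47.1, 37.6]
eef_rot: [-3.142, 0.0, 3.063]
wrist_force: [-0.5, -0.0, 0.4]
finger_gap: 56.2
finger_force: 0.4
```

Request:
servo_tool(motion=[[[0.006,0,0,0,0,0,0.4],[0.01,-0.001,0,0,0,0,0.4],[0.014,-0.001,0,0,0,0,0.4]]])

```text
clock: 5.05
eef_pos: [547.0, -47.5, 37.4]
eef_rot: [3.142, -0.0, 3.063]
wrist_force: [-1.1, 0.1, -0.4]
finger_gap: 56.5
finger_force: 0.2
```

Request:
servo_tool(motion=[[[0.004,0,0,0,0,0,0.4],[0.006,0,0,0,0,0,0.4],[0.008,0,0,0,0,0,0.4],[0.008,0,0,0,0,0,0.4]]])

```text
clock: 5.45
eef_pos: [551.1, -47.5, 37.5]
eef_rot: [-3.142, 0.0, 3.063]
wrist_force: [-0.1, -0.2, 0.1]
finger_gap: 56.6
finger_force: 0.0
```

Request:
servo_tool(motion=[[[0.003,0,0,0,0,0,0.4],[0.006,0,0,0,0,0,0.4],[0.006,0,0,0,0,0,0.4]]])

```text
clock: 5.75
eef_pos: [553.2, -47.4, 37.4]
eef_rot: [3.141, -0.002, 3.063]
wrist_force: [-7.4, 0.7, 6.4]
finger_gap: 56.0
finger_force: 4.2
```

Run:
```python
from h import *
for k in ('side','scene'):
    b,V=grab(k)
    save('e'+k,cv2.resize(b[150:310,160:400] if k=='side' else b[220:390,160:400],None,fx=3,fy=3))
    hsv=cv2.cvtColor(b,cv2.COLOR_RGB2HSV);x,y,z=[V[...,i] for i in range(3)]
    m=(hsv[...,1]<60)&(abs(z-71)<5)&(x>460)&(x<740)&(y>-130)&(y<30)
    print(k,m.sum(),cv2.minAreaRect(np.c_[x[m],y[m]].astype(np.float32)),np.median(z[m]),np.percentile(x[m],[1,99]),np.percentile(y[m],[1,99]))
```

```text
side 518 ((625.0966186523438, -54.75760269165039), (111.783935546875, 167.91490173339844), 86.25819396972656) 69.06858639342482 [542.61718953 709.10410404] [-111.62098468   -1.74143872]
scene 964 ((628.5669555664062, -47.83274841308594), (111.30958557128906, 170.3431396484375), 86.56982421875) 70.95275804098958 [544.13292018 710.31330091] [-96.74732575   7.81900358]
```

View pics/eside.png

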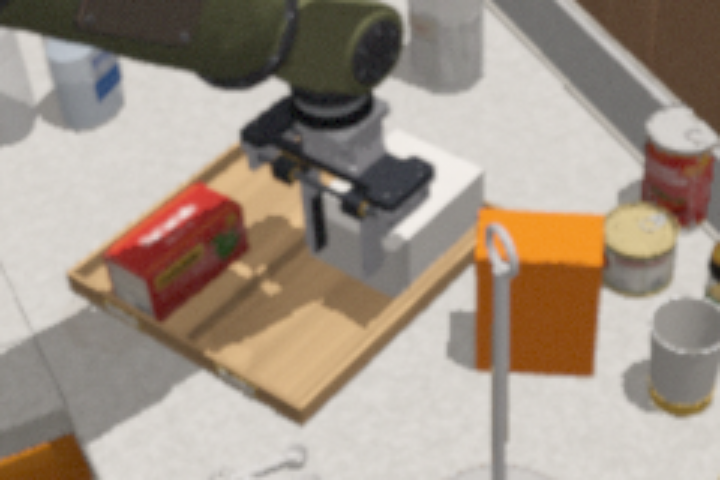

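The push force jumped to 7 N, so the carton is against the rim and square to it. I'll back off and check.

Request:
servo_tool(motion=[[[-0.01,0,0,0,0,0,0.4],[-0.05,0.003,0,0,0,0,0.4],[-0.12,0.006,0.02,0,0,0,0.4],[-0.2,0.006,0.1,0,0,0,0.4],[-0.27,0.006,0.2,0,0,0,0.4],[-0.3,0.006,0.27,0,0,0,0.4],[-0.3,0.006,0.3,0,0,0,0.4],[-0.3,0.006,0.3,0,0,0,0.4]]])

```text
clock: 6.65
eef_pos: [404.8, -44.8, 190.3]
eef_rot: [-3.141, 0.006, 3.063]
wrist_force: [0.8, 0.2, -0.2]
finger_gap: 56.7
finger_force: 0.0
```

Run:
```python
from h import *
for k in ('side','scene'):
    b,V=grab(k)
    if k=='side': save('f',cv2.resize(b[150:310,160:400],None,fx=3,fy=3))
    hsv=cv2.cvtColor(b,cv2.COLOR_RGB2HSV);x,y,z=[V[...,i] for i in range(3)]
    m=(hsv[...,1]<60)&(abs(z-71)<5)&(x>460)&(x<740)&(y>-130)&(y<30)
    print(k,m.sum(),cv2.minAreaRect(np.c_[x[m],y[m]].astype(np.float32)),np.median(z[m]),np.percentile(x[m],[1,99]))
```

```text
side 1131 ((635.59326171875, -53.76121520996094), (113.95333099365234, 148.92808532714844), 85.64742279052734) 69.09237597317144 [561.56045185 706.90239697]
scene 1487 ((637.076904296875, -48.412208557128906), (118.1541519165039, 149.91397094726562), 86.06019592285156) 70.94804985972962 [563.33732743 710.02465162]
```

View pics/f.png

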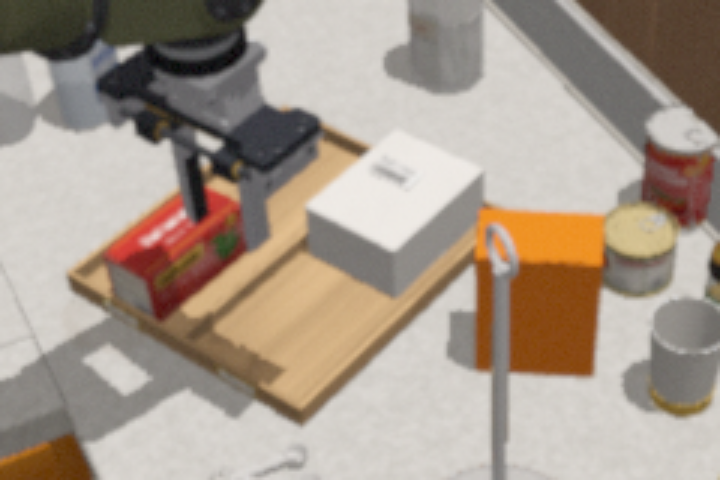

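The carton lies flat at the far rim (its far top edge runs about crop (400,132) to (484,178)). It is aligned at about -4.1°, the gripper is clear and the other objects haven't moved.

```bash
python3 -c "
from cell import manip
print(manip.sign_off())"
```

```text
the job is handed in; nothing more can be done
None
```

The job is handed in (no verdict came back): by the last pictures the white carton was tipped over, lies flat in its bay with its top pushed home against the far rim, and the gripper is clear, with the red box, cup and jar untouched.

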